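# Tip the polishing pot out into the basket and stand it up again

## Robot

A 6-joint arm with a two-finger parallel gripper is mounted at the origin on a cart in front of the work surface, level with it; the furniture and walls round the work are solid. World frame = base frame: x ahead of the robot, y to its left, z up, the work surface at z = 0. Lengths are in m, angles in rad, forces in N, time in s.
With the tool pointing down it reaches from about 0.25 to 0.775 m from the base axis. Payload 4 kg.
Tool frame: the origin (TCP) lies at the centre of the arm's flange, where the gripper is bolted on; the fingertips stand 199 mm ahead of it and the grasp point (between the pads) lies 180 mm ahead of it (robot.tcp_to_tips is the z of the fingertips in the tool frame, in m); z points along the fingers, y is the line along which they close (so a half turn about z gives the same grasp; the last joint's range is limited). The gripper opens to 94 mm and grips with 3 to 60 N. Pads are 16 mm wide; open, the fingers measure 119 mm over their backs; the gripper's body (75 mm by 177 mm) begins 78 mm behind the grasp point.
Start: joints at [1.163, 0.087, 1.371, -0, 1.684, -0.103], TCP at [0.165, 0.525, 0.405] pointing down, gripper open.
Joint ranges: [-3.1, 3.1], [-0.76, 2.03], [0.27, 2.55], [-1.08, 4.22], [0.17, 2.65], [-2.57, 2.57]. Speed limits (rad/s): [2.79, 2.79, 3.14, 3.14, 3.14, 3.14].

## Interface

Orientations are given as [roll, pitch, yaw] about the fixed x, y, z axes, in that order (R = Rz(yaw) Ry(pitch) Rx(roll)).
In Python, from bench import robot gives the robot as it stands.
- The arm moves only by the tool play_rows, never from a script. Its arguments are lists of equal length, an entry for each row: "translation": the shift along the tool's x, y, z scaled (see below), a list of three; "twist": the turn, a rotation vector about the tool's x, y, z scaled (see below), a list of three; "gripper": the opening, from -1 (shut) to 1 (fully open). A call has 1 to 8 rows; each row shifts and turns the commanded pose from where the row before left it, along the tool's axes as they then stand; what a row does not reach is not made up. The controller multiplies each number of a shift by 0.04 m and each number of a turn by 0.1 rad. A row lasts 1/10 s, in which the tool goes at most 50 mm and 8.59 degrees, less where a joint would pass 70% of its speed; a pose out of reach is approached as far as the arm can. A call with a number of a shift or a turn outside -1 to 1 is refused whole. A call with a gripper value outside its range is refused whole. The fingers move at their own pace and stop on an object; the grip force is fixed at half the most. Time passes only in rows, so rows that do not move let the fingers close. It gives the time, the measured TCP pose, the force, the opening and the grip force at its end, in the units of the state.
- robot.get_obs(): the state, without advancing time (a new reading comes with each control period).
- robot.snapshot(name): name is "scene" or "side" or "wrist"; returns the picture (400x640x3 uint8, red, green, blue); there is no depth.
- robot.camera_model(name): a dict with "camera_matrix" (3x3 intrinsics, pixels), "rvec" (rotation vector, rad) and "tvec" (3), from world to camera coordinates, as OpenCV has them. Camera axes: x right, y down, z forward; pixel columns grow to the right and rows downward; lengths in m; the calibration is good to about 2 mm. The wrist camera is an equidistant fisheye: a pixel r from the principal point sees the ray r / f radians off the axis. A picture is of the moment at which its call begins: read the wrist's pose just before it. camera_model takes no time and is no camera call; for the wrist camera it gives the pose at the moment of the call.
- robot.close_job(): hands the job in; it is judged then, once.
Trained networks look in the newest picture that a camera, given by its name, has taken for a name from the list of things; names that differ only in an ending like _2 or _b are one class to them, and where a whole thing is asked for, a point or a joint stands for the part that bears it (a point fixed in the world has none). Each returns a list of dicts, best first, with "score" (0 to 1); they miss things now and then, are a little off and sometimes report something else, mostly with a low value. They report only what shows in the picture. A call takes as long as a camera call.
- robot.recognise(name, camera): "centre" ([x, y, z] in m, in world coordinates, good to about 4 mm: the middle of the surface that is visible of it).
- robot.spot_point(name, camera): "centre" ([x, y, z] in m, in world coordinates, good to about 4 mm: a listed point, or the origin of a listed thing).
The state is a dict: "time": time; "joint_positions": joint angles; "qvel": joint speeds; "joint_torque": joint torques, N m; "tool_pos": TCP position; "ee_rot": TCP orientation; "wrist_force": force on the tool from outside, world axes, zero at the start; "wrist_torque": the same for the moment, N m; "width": finger opening in m; "finger_force": force on a finger pad.
Only numpy, scipy, OpenCV 4.12 (cv2) and the standard library are available. Lean on these libraries where they do the work, as an engineer would, in place of code of your own. Each camera call takes 0.05 s, during which the arm holds its last target. There are 200 camera calls.

## Task

Push the tilting pot over by its red lever peg until all four metal pieces have dropped out of it into the wicker basket, then swing the emptied pot back upright by the peg and press it home on its rest with a steady push of about 15 N, never more than 40. Do not take the pieces out by hand, and leave the jar, the carton and the tank wagon where they are.

Things in the scene. Friction and masses are not known exactly. Their poses are not given: they have to be found in the camera images.
- stand: Grey steel stand screwed to the bench, carrying the hinged pot. Origin on the bench top below the middle of the hinge axis. x (level) is along the hinge axis, 120 mm above; the lever is on the -x side, nearest the robot. The pot pours towards +y. z up. Cheeks at x = +-60 mm (40 mm wide, top at 140 mm); base 150 x 125 mm; a post with a pad under the pot is its rest, a hard stop at which the force climbs steeply.
- pot: Blue round pot, 83 mm deep, 72 mm wide at the bottom, 96 mm at the rim. Origin on the hinge axis; axes equal the stand's when upright; pot axis at y = -42 mm, bottom z = -42 mm, rim z = +41 mm. Starts on its rest, tips about -x up to 2.4 rad, mouth going to +y. Stiff hinge (0.28 N m, about 3 N at the peg): it stays where left. Pieces slide out at about 1.6 to 2.1 rad.
- pot_mouth (a point): Centre of the pot's mouth, at rim height; z points out of the mouth along the pot's axis (straight up when the pot is fully home on its rest).
- pot_inside (a point): Middle of the pot's cavity, 37 mm above the pot's bottom; turns with the pot.
- lever_peg (a point): Middle of the red peg (12 mm diameter, 46 mm long, along the hinge axis, free all round) on the pot's 8 mm lever rod: 92 mm to the stand's -x side of the pot's origin, 100 mm from the hinge axis. Pot upright: 87 mm to -y and 50 mm above the axis; it swings up, over and down to +y as the pot tips. Push it over from its -y side, back from its +y side.
- slug_0: Brass slug, 22 mm diameter, 18 mm high, about 45 g; origin at the centre of one end face. Starts in the pot.
- slug_1: Brass slug like slug_0. Starts in the pot.
- slug_2: Brass slug like slug_0. Starts in the pot.
- alu_block: Aluminium block 24 x 21 x 18 mm, 30 g; origin at the centre of its underside. Starts in the pot, on the slugs.
- basket: Loose wicker basket, a round bowl 67 mm high, 166 mm across the rim (212 mm over its woven ends), 0.3 kg, already standing below the pot's pouring side. Origin at the centre of its underside.
- glue_pot: Bystander: small paint jar, 38 mm diameter, 46 mm high, standing; origin at the centre of its underside.
- small_carton: Bystander: small red and white carton 26 x 34 x 30 mm; origin at the centre of its underside.
- ramp_tank_y_0: Bystander: yellow model tank wagon 26 x 61 x 41 mm standing on the bench; origin at the centre of its underside.

How it is judged:
By the outcome, as a careful person would: the job done as asked, in the order asked, and still so for the second after the job is handed in, with the robot touching nothing.
It also fails if it takes over 58 s, if anything falls off the work surface, if the arm or the gripper's body presses on something with over 40 N, if the wrist force passes 120 N, or if a joint passes its speed limit or range.

## Working session

There is one attempt and no reset: what is moved stays moved. The work goes in short steps, Python scripts to look and compute and a tool call to move; the robot and the scene stay as the last step left them, time stands still between calls to the robot, and variables do not carry over. Pictures are saved under pics/ and viewed, at most 10 in all, crops included, and the job is handed in when it is done.

Besides the shell and the picture viewer there is one more tool, called as name(argument=value, ...) on one line, values as JSON. play_rows: Moves the arm, as the interface text tells. Its arguments: {"type":"object","properties":{"translation":{"type":"array","items":{"type":"array","items":{"type":"number","minimum":-1,"maximum":1}}},"twist":{"type":"array","items":{"type":"array","items":{"type":"number","minimum":-1,"maximum":1}}},"gripper":{"type":"array","items":{"type":"number"}}},"required":["translation","twist","gripper"]}

```bash
mkdir -p pics; python3 - <<'E'
from bench import robot
import cv2,numpy as np
ims=[]
for c in ["scene","side"]:
    im=robot.snapshot(c); ims.append(im)
    cv2.imwrite(f"pics/{c}0.png",im[:,:,::-1])
    for n in ["lever_peg","pot","stand","pot_mouth","basket","glue_pot","small_carton","ramp_tank_y_0"]:
        r=robot.spot_point(n,c)[:2]
        print(c,n,[(np.round(d["centre"],3).tolist(),round(d["score"],2)) for d in r])
o=robot.get_obs();print(o)
E
```

```text
scene lever_peg [([0.434, -0.061, 0.171], 0.67)]
scene pot [([0.537, 0.018, 0.124], 0.81)]
scene stand [([0.531, 0.016, 0.001], 0.55), ([0.525, -0.024, 0.102], 0.41)]
scene pot_mouth [([0.531, -0.032, 0.161], 0.64)]
scene basket [([0.546, 0.124, -0.005], 0.58)]
scene glue_pot [([0.463, -0.174, 0.001], 0.88), ([0.525, -0.025, 0.106], 0.52)]
scene small_carton [([0.416, -0.02, -0.002], 0.86)]
scene ramp_tank_y_0 [([0.629, -0.174, 0.002], 0.79)]
side lever_peg [([0.436, -0.057, 0.17], 0.83)]
side pot [([0.535, 0.01, 0.119], 0.55)]
side stand [([0.537, 0.01, 0.001], 0.73)]
side pot_mouth [([0.531, -0.028, 0.158], 0.56)]
side basket [([0.549, 0.126, 0.003], 0.64)]
side glue_pot [([0.46, -0.18, -0.0], 0.9), ([0.44, -0.061, 0.168], 0.5)]
side small_carton [([0.422, -0.025, 0.001], 0.67)]
side ramp_tank_y_0 [([0.628, -0.177, -0.001], 0.73)]
{'time': 0.9, 'joint_positions': array([ 1.16294744e+00,  8.71922233e-02,  1.37066731e+00,  6.52980723e-06,
        1.68359978e+00, -1.03116291e-01]), 'qvel': array([0.00129902, 0.00017682, 0.00096322, 0.00057054, 0.00166202,
       0.00038826]), 'joint_torque': array([-7.27141123e-04, -3.40037942e+01, -3.02594340e+01,  7.17535964e-02,
        2.36856972e-02, -1.98701804e-05]), 'tool_pos': array([0.16503481, 0.52466046, 0.40472674]), 'ee_rot': array([3.14145935e+00, 7.27161707e-06, 2.83686079e+00]), 'wrist_force': array([ 0.07809284, -0.26639289, -0.21575244]), 'wrist_torque': array([ 0.00958352, -0.01404373,  0.00106633]), 'finger_force': 0.0, 'width': 0.09378285863460854}
```

View pics/scene0.png

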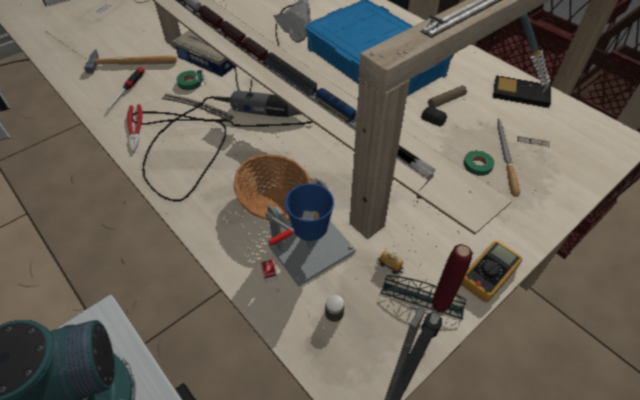

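View pics/side0.png

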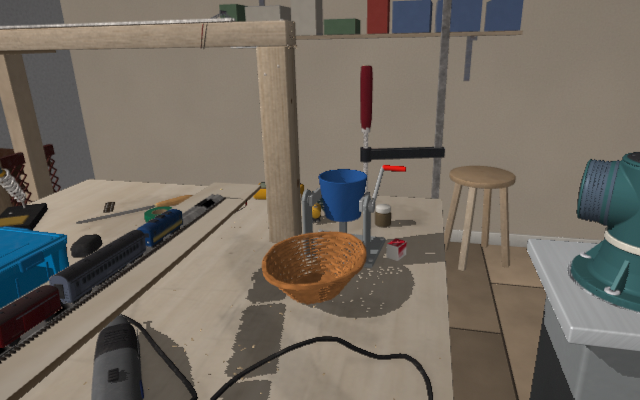

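The scene shows the blue pot at about (308,210), the red peg at (282,236) and the basket at (270,185). A wooden post stands behind at (370,200) and a clamp with a red handle at (455,275). In the side view the peg is at (394,168).

```bash
cat > h.py <<'E'
from bench import robot
import numpy as np, cv2, sys
from scipy.spatial.transform import Rotation as R
PEG0=np.array([.435,-.059,.1705]); YAW=-0.122
O=np.array([.536,.014,.12])
S=R.from_euler('z',YAW)
def tri(ps,pd):
    P=[];u=[]
    for n,p in (("scene",ps),("side",pd)):
        m=robot.camera_model(n);K=np.array(m["camera_matrix"])
        P.append(K@np.c_[cv2.Rodrigues(np.array(m["rvec"],float))[0],np.array(m["tvec"]).reshape(3)]);u.append(np.array(p,float).reshape(2,1))
    X=cv2.triangulatePoints(P[0],P[1],u[0],u[1]).ravel();return (X[:3]/X[3]).round(3)
def tool(tilt): # tilt>0: fingers point to stand -y (body on +y side); tool y = stand y at tilt 0
    return S*R.from_euler('x',-tilt)*R.from_euler('xyz',[np.pi,0,np.pi])
def pegpos(phi,dr=0,dx=0): # pot tip phi
    a=np.arctan2(.05,-.0868)-phi; r=.1002+dr
    return O+S.apply([-.092+dx,r*np.cos(a),r*np.sin(a)])
def tcp(p,T,d=.182): return np.asarray(p)-d*T.apply([0,0,1])
def plan(pts,start=None):
    """pts: list of (pos,R,nrows); prints rows"""
    if start is None:
        o=robot.get_obs(); start=(o["tool_pos"],R.from_euler('xyz',o["ee_rot"]))
    p,r=np.array(start[0]),start[1]; tr=[];tw=[]
    for q,Q,n in pts:
        p0=p.copy()
        r0=r; rv=(r0.inv()*Q).as_rotvec()
        for i in range(1,n+1):
            goal=p0+(q-p0)*i/n; gr=r0*R.from_rotvec(rv*i/n)
            t=np.round(r.inv().apply(goal-p)/.04,2); w=np.round((r.inv()*gr).as_rotvec()/.1,2)
            p=p+r.apply(t*.04); r=r*R.from_rotvec(w*.1); tr.append(t.tolist());tw.append(w.tolist())
    for i in range(0,len(tr),8): print("T",tr[i:i+8],"\nW",tw[i:i+8])
    print("max",np.abs(tr).max(),np.abs(tw).max(),"end",p.round(4)); return p,r
E
python3 - <<'E'
from h import *
print("clamp",tri((437,312),(365,150)),"handle",tri((462,247),(367,68)),"basket? post base",tri((370,232),(285,240)))
print(pegpos(0),tool(0).as_euler('xyz'),tool(0).as_matrix())
T=tool(-.3)
q=tcp(pegpos(0),T,.182+.075)
plan([(q,T,22)])
E
```

```text
clamp [ 0.537 -0.337  0.14 ] handle [ 0.53  -0.338  0.346] basket? post base [ 0.668 -0.076 -0.016]
[ 0.43411741 -0.06098355  0.17001445] [3.14159265 0.         3.01959265] [[-9.92567226e-01  1.21697584e-01  1.49036556e-17]
 [ 1.21697584e-01  9.92567226e-01  1.21554428e-16]
 [ 0.00000000e+00  1.22464680e-16 -1.00000000e+00]]
T [[-0.51, -0.63, -0.01], [-0.5, -0.63, -0.02], [-0.5, -0.64, -0.03], [-0.49, -0.63, -0.05], [-0.48, -0.65, -0.04], [-0.48, -0.64, -0.06], [-0.48, -0.65, -0.07], [-0.47, -0.65, -0.08]] 
W [[-0.14, 0.01, -0.08], [-0.13, 0.02, -0.08], [-0.14, 0.01, -0.09], [-0.13, 0.01, -0.08], [-0.14, 0.01, -0.08], [-0.14, 0.01, -0.08], [-0.13, 0.02, -0.09], [-0.14, 0.01, -0.08]]
T [[-0.46, -0.66, -0.09], [-0.46, -0.66, -0.09], [-0.46, -0.65, -0.11], [-0.44, -0.67, -0.11], [-0.44, -0.66, -0.13], [-0.44, -0.67, -0.13], [-0.43, -0.66, -0.15], [-0.43, -0.67, -0.15]] 
W [[-0.13, 0.01, -0.08], [-0.14, 0.01, -0.08], [-0.14, 0.02, -0.09], [-0.13, 0.01, -0.08], [-0.14, 0.01, -0.08], [-0.13, 0.01, -0.08], [-0.14, 0.02, -0.09], [-0.13, 0.01, -0.08]]
T [[-0.42, -0.67, -0.17], [-0.41, -0.67, -0.17], [-0.41, -0.68, -0.18], [-0.4, -0.67, -0.19], [-0.39, -0.67, -0.21], [-0.4, -0.68, -0.21]] 
W [[-0.14, 0.01, -0.08], [-0.14, 0.01, -0.08], [-0.13, 0.02, -0.09], [-0.14, 0.01, -0.08], [-0.13, 0.01, -0.08], [-0.14, 0.01, -0.08]]
max 0.68 0.14 end [ 0.4251 -0.1365  0.4156]
```

play_rows(translation=[[-0.51, -0.63, -0.01], [-0.5, -0.63, -0.02], [-0.5, -0.64, -0.03], [-0.49, -0.63, -0.05], [-0.48, -0.65, -0.04], [-0.48, -0.64, -0.06], [-0.48, -0.65, -0.07], [-0.47, -0.65, -0.08]], twist=[[-0.14, 0.01, -0.08], [-0.13, 0.02, -0.08], [-0.14, 0.01, -0.09], [-0.13, 0.01, -0.08], [-0.14, 0.01, -0.08], [-0.14, 0.01, -0.08], [-0.13, 0.02, -0.09], [-0.14, 0.01, -0.08]], gripper=[-0.15, -0.15, -0.15, -0.15, -0.15, -0.15, -0.15, -0.15])

```text
time: 1.7
tool_pos: [0.2597, 0.2831, 0.4089]
ee_rot: [3.031, -0.006, 2.904]
wrist_force: [0.3, -0.7, -0.6]
width: 0.0401
finger_force: 0.0
```

play_rows(translation=[[-0.46, -0.66, -0.09], [-0.46, -0.66, -0.09], [-0.46, -0.65, -0.11], [-0.44, -0.67, -0.11], [-0.44, -0.66, -0.13], [-0.44, -0.67, -0.13], [-0.43, -0.66, -0.15], [-0.43, -0.67, -0.15]], twist=[[-0.13, 0.01, -0.08], [-0.14, 0.01, -0.08], [-0.14, 0.02, -0.09], [-0.13, 0.01, -0.08], [-0.14, 0.01, -0.08], [-0.13, 0.01, -0.08], [-0.14, 0.02, -0.09], [-0.13, 0.01, -0.08]], gripper=[-0.15, -0.15, -0.15, -0.15, -0.15, -0.15, -0.15, -0.15])

```text
time: 2.5
tool_pos: [0.3542, 0.0426, 0.4129]
ee_rot: [2.923, -0.004, 2.97]
wrist_force: [-0.0, 0.6, -0.3]
width: 0.0396
finger_force: 0.0
```

play_rows(translation=[[-0.42, -0.67, -0.17], [-0.41, -0.67, -0.17], [-0.41, -0.68, -0.18], [-0.4, -0.67, -0.19], [-0.39, -0.67, -0.21], [-0.4, -0.68, -0.21], [0, 0, 0]], twist=[[-0.14, 0.01, -0.08], [-0.14, 0.01, -0.08], [-0.13, 0.02, -0.09], [-0.14, 0.01, -0.08], [-0.13, 0.01, -0.08], [-0.14, 0.01, -0.08], [0, 0, 0]], gripper=[-0.15, -0.15, -0.15, -0.15, -0.15, -0.15, -0.15])

```text
time: 3.2
tool_pos: [0.4259, -0.1395, 0.4148]
ee_rot: [2.842, -0.001, 3.015]
wrist_force: [0.9, 0.3, -0.3]
width: 0.0406
finger_force: 0.0
```

```bash
python3 - <<'E'
from h import *
o=robot.get_obs(); print({k:np.round(o[k],3) for k in ("time","tool_pos","ee_rot","joint_positions","width","wrist_force")})
print("want",tool(-.3).as_euler('xyz'))
im=robot.snapshot("wrist"); cv2.imwrite("pics/w1.png",im[:,:,::-1])
for n in ["lever_peg","pot","pot_mouth"]:
    print(n,[(np.round(d["centre"],3).tolist(),round(d["score"],2)) for d in robot.spot_point(n,"wrist")[:2]])
print("rec",[(np.round(d["centre"],3).tolist(),round(d["score"],2)) for d in robot.recognise("lever_peg","wrist")[:2]])
E
```

```text
{'time': np.float64(3.2), 'tool_pos': array([ 0.426, -0.14 ,  0.415]), 'ee_rot': array([ 2.842e+00, -1.000e-03,  3.015e+00]), 'joint_positions': array([-0.536, -0.118,  1.567,  0.282,  1.807, -1.929]), 'width': np.float64(0.041), 'wrist_force': array([ 0.888,  0.326, -0.254])}
want [2.84159265 0.         3.01959265]
lever_peg [([0.426, -0.066, 0.173], 0.67)]
pot [([0.53, 0.016, 0.122], 0.83)]
pot_mouth [([0.531, -0.025, 0.161], 0.96)]
rec [([0.487, -0.048, 0.135], 0.7)]
```

View pics/w1.png

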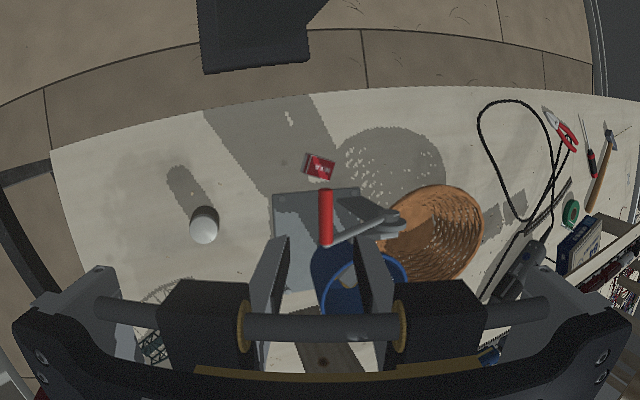

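The wrist view shows the peg upright in the image at col 325, rows 190–245, centred between the fingertips at cols 285 and 358. The rod leaves its inner end. That matches the estimate, so I plan the descent and the arc.

```bash
python3 - <<'E'
from h import *
T=tool(-.3)
dx=-.006
p,r=plan([(tcp(pegpos(0,0,dx),T),T,6)])
pts=[]
for k in range(1,9):
    f=1.4*k/8; t=-.3+.9*f/2.3; pts.append((tcp(pegpos(f,0,dx),tool(t)),tool(t),2))
s=plan(pts,(p,r))
pts=[]
for k in range(1,9):
    f=1.4+.98*k/8; t=-.3+.9*f/2.3; pts.append((tcp(pegpos(f,0,dx),tool(t)),tool(t),3))
plan(pts,s)
E
```

```text
T [[0.02, -0.0, 0.31], [0.03, -0.01, 0.32], [0.02, 0.0, 0.31], [0.03, -0.0, 0.31], [0.02, -0.0, 0.31], [0.02, -0.01, 0.32]] 
W [[-0.0, 0.0, 0.0], [-0.0, 0.0, 0.0], [-0.0, 0.0, 0.0], [-0.0, 0.0, 0.01], [-0.0, 0.0, -0.0], [-0.0, 0.0, -0.0]]
max 0.32 0.01 end [ 0.4218 -0.1137  0.3437]
T [[0.0, 0.33, -0.13], [0.0, 0.32, -0.14], [0.0, 0.34, -0.11], [0.0, 0.34, -0.12], [0.0, 0.36, -0.09], [0.01, 0.35, -0.1], [-0.0, 0.36, -0.07], [-0.0, 0.36, -0.08]] 
W [[0.34, 0.0, -0.0], [0.34, 0.0, -0.0], [0.34, 0.0, -0.0], [0.35, 0.0, -0.0], [0.34, 0.0, -0.0], [0.34, 0.0, -0.0], [0.34, 0.0, -0.0], [0.35, 0.0, -0.0]]
T [[-0.0, 0.37, -0.05], [-0.0, 0.36, -0.06], [-0.0, 0.37, -0.02], [-0.0, 0.38, -0.03], [-0.0, 0.37, -0.0], [-0.0, 0.38, -0.02], [-0.0, 0.37, 0.03], [-0.0, 0.38, 0.01]] 
W [[0.34, 0.0, -0.0], [0.34, 0.0, -0.0], [0.34, 0.0, -0.0], [0.35, 0.0, -0.0], [0.34, 0.0, -0.0], [0.34, 0.0, -0.0], [0.34, 0.0, -0.0], [0.35, 0.0, -0.0]]
max 0.38 0.35 end [0.4482 0.1047 0.3904]
T [[-0.0, 0.17, 0.02], [-0.0, 0.17, 0.01], [-0.0, 0.18, 0.02], [-0.0, 0.17, 0.02], [-0.0, 0.17, 0.03], [-0.0, 0.17, 0.02], [-0.0, 0
[... 166 characters left out ...]
], [0.16, 0.0, -0.0]]
T [[-0.0, 0.17, 0.03], [-0.0, 0.17, 0.04], [-0.0, 0.17, 0.04], [-0.0, 0.17, 0.03], [-0.0, 0.16, 0.05], [-0.0, 0.17, 0.04], [-0.0, 0.16, 0.05], [-0.0, 0.16, 0.05]] 
W [[0.16, 0.0, -0.0], [0.16, 0.0, -0.0], [0.16, 0.0, -0.0], [0.15, 0.0, -0.0], [0.16, 0.0, -0.0], [0.16, 0.0, -0.0], [0.16, 0.0, -0.0], [0.16, 0.0, -0.0]]
T [[-0.0, 0.16, 0.05], [-0.0, 0.17, 0.05], [-0.0, 0.16, 0.06], [-0.0, 0.15, 0.06], [-0.0, 0.16, 0.05], [-0.0, 0.15, 0.07], [-0.0, 0.15, 0.06], [-0.0, 0.16, 0.07]] 
W [[0.16, 0.0, -0.0], [0.16, 0.0, -0.0], [0.16, 0.0, -0.0], [0.16, 0.0, -0.0], [0.16, 0.0, -0.0], [0.16, 0.0, -0.0], [0.16, 0.0, -0.0], [0.16, 0.0, -0.0]]
max 0.18 0.16 end [0.4636 0.2292 0.2905]
```

play_rows(translation=[[0.02, 0, 0.31], [0.03, -0.01, 0.32], [0.02, 0, 0.31], [0.03, 0, 0.31], [0.02, 0, 0.31], [0.02, -0.01, 0.32], [0, 0, 0], [0, 0, 0]], twist=[[0, 0, 0], [0, 0, 0], [0, 0, 0], [0, 0, 0.01], [0, 0, 0], [0, 0, 0], [0, 0, 0], [0, 0, 0]], gripper=[-0.15, -0.15, -0.15, -0.15, -0.15, -0.15, -0.49, -0.49])

```text
time: 4.25
tool_pos: [0.4221, -0.1145, 0.3432]
ee_rot: [2.841, -0.0, 3.018]
wrist_force: [-0.8, -0.1, 0.1]
width: 0.0276
finger_force: 0.0
```

```bash
python3 - <<'E'
from h import *
o=robot.get_obs(); print({k:np.round(o[k],3) for k in ("time","tool_pos","ee_rot","width","wrist_force","finger_force")})
im=robot.snapshot("side"); cv2.imwrite("pics/s1.png",cv2.resize(im[60:260,260:500,::-1],None,fx=3,fy=3)[:600,:720])
E
```

```text
{'time': np.float64(4.25), 'tool_pos': array([ 0.422, -0.115,  0.343]), 'ee_rot': array([ 2.841, -0.   ,  3.018]), 'width': np.float64(0.028), 'wrist_force': array([-0.763, -0.147,  0.131]), 'finger_force': np.float64(0.0)}
```

View pics/s1.png

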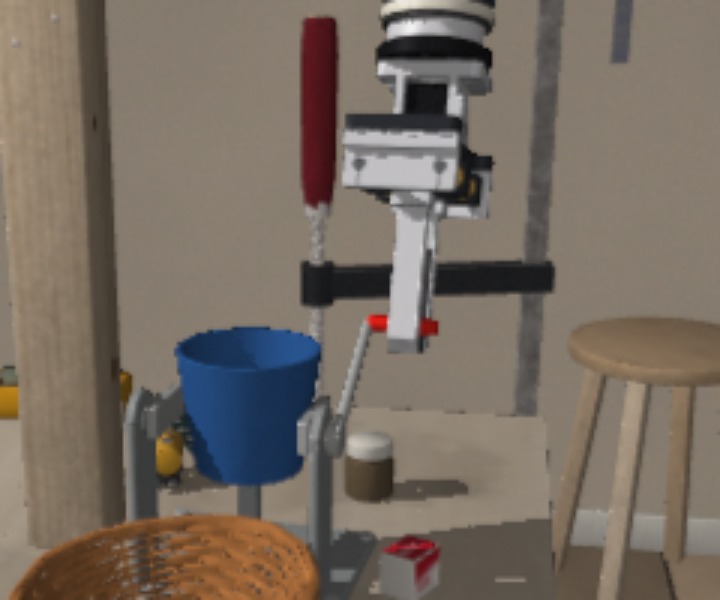

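The peg at crop (400,326) sits between the fingers near their tips, so I push it over.

play_rows(translation=[[0.0, 0.33, -0.13], [0.0, 0.32, -0.14], [0.0, 0.34, -0.11], [0.0, 0.34, -0.12], [0.0, 0.36, -0.09], [0.01, 0.35, -0.1], [0, 0.36, -0.07], [0, 0.36, -0.08]], twist=[[0.34, 0, 0], [0.34, 0, 0], [0.34, 0, 0], [0.35, 0, 0], [0.34, 0, 0], [0.34, 0, 0], [0.34, 0, 0], [0.35, 0, 0]], gripper=[-0.49, -0.49, -0.49, -0.49, -0.49, -0.49, -0.49, -0.49])

```text
time: 5.1
tool_pos: [0.4343, -0.0156, 0.3994]
ee_rot: [3.126, 0.005, 3.014]
wrist_force: [-2.6, -9.1, 6.6]
width: 0.0241
finger_force: 4.6
```

```bash
python3 - <<'E'
from h import *
o=robot.get_obs(); print({k:np.round(o[k],3) for k in ("time","tool_pos","ee_rot","joint_positions","width","wrist_force")})
print(tcp(pegpos(.7,0,-.006),tool(-.3+.9*.7/2.3)))
robot.snapshot("side")
for n in ["lever_peg","pot_mouth"]: print(n,[(np.round(d["centre"],3).tolist(),round(d["score"],2)) for d in robot.spot_point(n,"side")[:2]])
print(pegpos(.6),pegpos(.7))
E
```

```text
{'time': np.float64(5.1), 'tool_pos': array([ 0.434, -0.016,  0.399]), 'ee_rot': array([3.126, 0.005, 3.014]), 'joint_positions': array([-0.172, -0.175,  1.633,  0.015,  1.679, -1.614]), 'width': np.float64(0.024), 'wrist_force': array([-2.562, -9.115,  6.621])}
[ 0.43399017 -0.01271883  0.39612549]
lever_peg [([0.425, -0.025, -0.0], 0.7), ([0.444, -0.018, 0.207], 0.62)]
pot_mouth [([0.532, 0.001, 0.174], 0.93)]
[ 0.43939976 -0.01790065  0.21030383] [ 0.4405233  -0.00873701  0.21418741]
```

play_rows(translation=[[0, 0.37, -0.05], [0, 0.36, -0.06], [0, 0.37, -0.02], [0, 0.38, -0.03], [0, 0.37, 0.0], [0, 0.38, -0.02], [0, 0.37, 0.03], [0, 0.38, 0.01]], twist=[[0.34, 0, 0], [0.34, 0, 0], [0.34, 0, 0], [0.35, 0, 0], [0.34, 0, 0], [0.34, 0, 0], [0.34, 0, 0], [0.35, 0, 0]], gripper=[-0.49, -0.49, -0.49, -0.49, -0.49, -0.49, -0.49, -0.49])

```text
time: 6.05
tool_pos: [0.4493, 0.1034, 0.3926]
ee_rot: [-2.89, 0.005, 3.016]
wrist_force: [-0.4, -3.2, 3.9]
width: 0.024
finger_force: 2.0
```

play_rows(translation=[[0, 0.17, 0.02], [0, 0.17, 0.01], [0, 0.18, 0.02], [0, 0.17, 0.02], [0, 0.17, 0.03], [0, 0.17, 0.02], [0, 0.17, 0.03], [0, 0.17, 0.03]], twist=[[0.16, 0, 0], [0.16, 0, 0], [0.16, 0, 0], [0.16, 0, 0], [0.16, 0, 0], [0.16, 0, 0], [0.16, 0, 0], [0.16, 0, 0]], gripper=[-0.49, -0.49, -0.49, -0.49, -0.49, -0.49, -0.49, -0.49])

```text
time: 6.85
tool_pos: [0.455, 0.154, 0.3666]
ee_rot: [-2.764, -0.0, 3.018]
wrist_force: [-0.0, -1.4, 2.5]
width: 0.024
finger_force: 1.5
```

```bash
python3 - <<'E'
from h import *
o=robot.get_obs(); print({k:np.round(o[k],3) for k in ("time","tool_pos","ee_rot","joint_positions","width","wrist_force")})
f=1.4+.98/3;t=-.3+.9*f/2.3
print(f,tcp(pegpos(f,0,-.006),tool(t)))
robot.snapshot("side")
for n in ["lever_peg","pot_mouth"]: print(n,[(np.round(d["centre"],3).tolist(),round(d["score"],2)) for d in robot.spot_point(n,"side")[:2]])
print(pegpos(1.6),pegpos(1.7))
E
```

```text
{'time': np.float64(6.85), 'tool_pos': array([0.455, 0.154, 0.367]), 'ee_rot': array([-2.764, -0.   ,  3.018]), 'joint_positions': array([ 0.314,  0.006,  1.551, -0.345,  1.74 , -1.165]), 'width': np.float64(0.024), 'wrist_force': array([-0.028, -1.375,  2.522])}
1.7266666666666666 [0.45450758 0.15462151 0.36731712]
lever_peg [([0.452, 0.081, 0.199], 0.94)]
pot_mouth [([0.54, 0.057, 0.156], 0.77), ([0.533, 0.01, 0.162], 0.42)]
[0.45107639 0.07733412 0.20532766] [0.45208114 0.08552888 0.19965729]
```

play_rows(translation=[[0, 0.17, 0.03], [0, 0.17, 0.04], [0, 0.17, 0.04], [0, 0.17, 0.03], [0, 0.16, 0.05], [0, 0.17, 0.04], [0, 0.16, 0.05], [0, 0.16, 0.05]], twist=[[0.16, 0, 0], [0.16, 0, 0], [0.16, 0, 0], [0.15, 0, 0], [0.16, 0, 0], [0.16, 0, 0], [0.16, 0, 0], [0.16, 0, 0]], gripper=[-0.49, -0.49, -0.49, -0.49, -0.49, -0.49, -0.49, -0.49])

```text
time: 7.8
tool_pos: [0.4603, 0.1964, 0.3323]
ee_rot: [-2.637, 0.0, 3.018]
wrist_force: [-1.3, -1.6, 2.0]
width: 0.0242
finger_force: 1.0
```

play_rows(translation=[[0, 0.16, 0.05], [0, 0.17, 0.05], [0, 0.16, 0.06], [0, 0.15, 0.06], [0, 0.16, 0.05], [0, 0.15, 0.07], [0, 0.15, 0.06], [0, 0, 0]], twist=[[0.16, 0, 0], [0.16, 0, 0], [0.16, 0, 0], [0.16, 0, 0], [0.16, 0, 0], [0.16, 0, 0], [0.16, 0, 0], [0, 0, 0]], gripper=[-0.49, -0.49, -0.49, -0.49, -0.49, -0.49, -0.49, -0.49])

```text
time: 8.6
tool_pos: [0.4637, 0.2252, 0.2948]
ee_rot: [-2.526, -0.002, 3.019]
wrist_force: [0.9, 0.1, 0.7]
width: 0.0239
finger_force: 0.1
```

```bash
python3 - <<'E'
from h import *
o=robot.get_obs(); print({k:np.round(o[k],3) for k in ("time","tool_pos","ee_rot","joint_positions","width","wrist_force")})
ims=[]
for c in ["side","scene"]:
  im=robot.snapshot(c);ims.append(im)
  for n in ["lever_peg","pot_mouth","slug_0","alu_block","basket"]: print(c,n,[(np.round(d["centre"],3).tolist(),round(d["score"],2)) for d in robot.spot_point(n,c)[:4]])
print(pegpos(2.2),pegpos(2.3))
a=cv2.resize(ims[0][130:330,230:430],None,fx=2,fy=2);b=cv2.resize(ims[1][120:320,200:400],None,fx=2,fy=2)
cv2.imwrite("pics/d1.png",np.hstack([a,b])[:,:,::-1])
E
```

```text
{'time': np.float64(8.6), 'tool_pos': array([0.464, 0.225, 0.295]), 'ee_rot': array([-2.526e+00, -2.000e-03,  3.019e+00]), 'joint_positions': array([ 0.482,  0.193,  1.529, -0.506,  1.775, -0.981]), 'width': np.float64(0.024), 'wrist_force': array([0.904, 0.111, 0.741])}
side lever_peg [([0.46, 0.121, 0.152], 0.89)]
side pot_mouth [([0.541, 0.073, 0.124], 0.87)]
side slug_0 [([0.562, 0.098, 0.025], 0.63), ([0.535, 0.111, 0.008], 0.54), ([0.538, 0.164, 0.024], 0.42)]
side alu_block [([0.551, 0.129, 0.006], 0.49)]
side basket [([0.547, 0.125, -0.001], 0.76)]
scene lever_peg [([0.453, 0.117, 0.153], 0.98)]
scene pot_mouth []
scene slug_0 [([0.422, -0.021, -0.001], 0.33)]
scene alu_block []
scene basket [([0.548, 0.122, -0.006], 0.79)]
[0.45582318 0.11604899 0.16076421] [0.45626279 0.11963449 0.15142249]
```

View pics/d1.png

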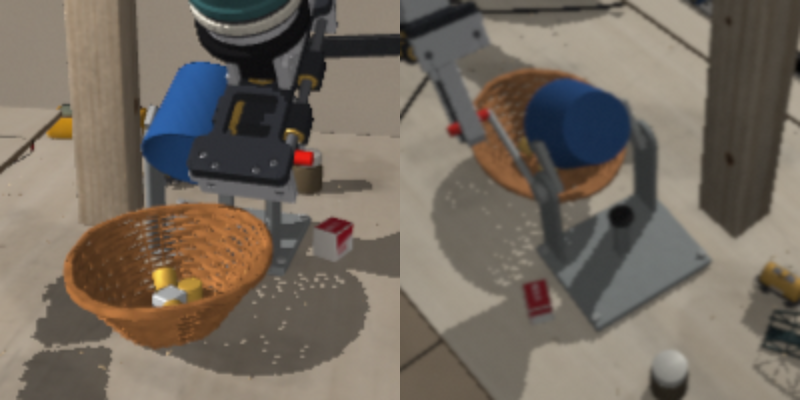

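The pot is tipped to about 2.25 rad. The block and two slugs are clearly in the basket at crop (170,297), (165,280) and (190,290). I push a little further and look for the third slug.

play_rows(translation=[[0, 0.15, 0.07], [0, 0.14, 0.07], [0, 0, 0], [0, 0, 0], [0, 0, 0], [0, 0, 0]], twist=[[0.16, 0, 0], [0.16, 0, 0], [0, 0, 0], [0, 0, 0], [0, 0, 0], [0, 0, 0]], gripper=[-0.49, -0.49, -0.49, -0.49, -0.49, -0.49])

```text
time: 9.8
tool_pos: [0.4645, 0.2309, 0.2848]
ee_rot: [-2.495, -0.0, 3.018]
wrist_force: [-0.1, -0.2, -0.3]
width: 0.0239
finger_force: 0.0
```

```bash
python3 - <<'E'
from h import *
ims=[]
for c in ["side","wrist"]:
  im=robot.snapshot(c);ims.append(im)
  for n in ["lever_peg","pot_mouth","slug_0","alu_block"]: print(c,n,[(np.round(d["centre"],3).tolist(),round(d["score"],2)) for d in robot.spot_point(n,c)[:4]])
a=cv2.resize(ims[0][225:310,255:370],(460,340),interpolation=cv2.INTER_CUBIC)
w=cv2.resize(ims[1],(544,340))[:,-340:]
cv2.imwrite("pics/d2.png",np.hstack([a,w])[:,:,::-1])
E
```

```text
side lever_peg [([0.459, 0.123, 0.144], 0.61)]
side pot_mouth [([0.543, 0.072, 0.12], 0.98)]
side slug_0 [([0.565, 0.098, 0.027], 0.54), ([0.537, 0.165, 0.019], 0.41)]
side alu_block [([0.548, 0.129, 0.003], 0.43), ([0.535, 0.012, 0.003], 0.29)]
wrist lever_peg [([0.448, 0.117, 0.149], 0.89)]
wrist pot_mouth []
wrist slug_0 []
wrist alu_block []
```

View pics/d2.png

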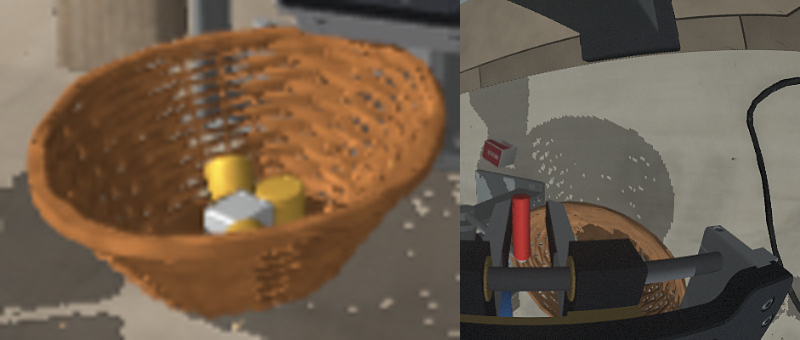

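All four are in the basket: slugs at (228,175) and (280,200), and the block at (238,212) with the third slug under it at (240,228). Next I swing the pot back.

```bash
python3 - <<'E'
from h import *
pts=[]; f0=2.36
for k in range(1,9):
    f=f0+(.1-f0)*k/8; t=-.3+.9*f/2.3; pts.append((tcp(pegpos(f,0,-.006),tool(t)),tool(t),3))
plan(pts)
E
```

```text
T [[0.01, -0.44, -0.14], [0.0, -0.42, -0.17], [0.01, -0.43, -0.18], [-0.0, -0.38, -0.08], [-0.0, -0.39, -0.09], [-0.0, -0.37, -0.1], [-0.0, -0.4, -0.04], [-0.0, -0.4, -0.05]] 
W [[-0.45, -0.0, -0.0], [-0.44, -0.0, -0.01], [-0.45, -0.01, -0.0], [-0.37, 0.0, -0.0], [-0.37, 0.0, -0.0], [-0.37, 0.0, -0.0], [-0.37, 0.0, -0.0], [-0.36, 0.0, -0.0]]
T [[-0.0, -0.39, -0.07], [-0.0, -0.4, 0.0], [-0.0, -0.41, -0.01], [-0.0, -0.4, -0.03], [-0.0, -0.4, 0.04], [-0.0, -0.4, 0.03], [-0.0, -0.4, 0.01], [-0.0, -0.39, 0.08]] 
W [[-0.37, 0.0, -0.0], [-0.37, 0.0, -0.0], [-0.37, 0.0, -0.0], [-0.37, 0.0, -0.0], [-0.37, 0.0, -0.0], [-0.36, 0.0, -0.0], [-0.37, 0.0, -0.0], [-0.37, 0.0, -0.0]]
T [[-0.0, -0.4, 0.07], [-0.0, -0.39, 0.06], [-0.0, -0.38, 0.12], [-0.0, -0.38, 0.1], [-0.0, -0.38, 0.09], [-0.0, -0.35, 0.15], [-0.0, -0.36, 0.14], [-0.0, -0.37, 0.13]] 
W [[-0.37, 0.0, -0.0], [-0.37, 0.0, -0.0], [-0.37, 0.0, -0.0], [-0.37, 0.0, -0.0], [-0.36, 0.0, -0.0], [-0.37, 0.0, -0.0], [-0.37, 0.0, -0.0], [-0.37, 0.0, -0.0]]
max 0.44 0.45 end [ 0.4229 -0.1016  0.3542]
```

play_rows(translation=[[0.01, -0.44, -0.14], [0, -0.42, -0.17], [0.01, -0.43, -0.18], [0, -0.38, -0.08], [0, -0.39, -0.09], [0, -0.37, -0.1], [0, -0.4, -0.04], [0, -0.4, -0.05]], twist=[[-0.45, 0, 0], [-0.44, 0, -0.01], [-0.45, -0.01, 0], [-0.37, 0, 0], [-0.37, 0, 0], [-0.37, 0, 0], [-0.37, 0, 0], [-0.36, 0, 0]], gripper=[-0.49, -0.49, -0.49, -0.49, -0.49, -0.49, -0.49, -0.49])

```text
time: 11.1
tool_pos: [0.4521, 0.1369, 0.3777]
ee_rot: [-2.819, 0.003, 3.022]
wrist_force: [1.4, 5.1, 2.0]
width: 0.0241
finger_force: 2.3
```

```bash
python3 - <<'E'
from h import *
o=robot.get_obs(); print({k:np.round(o[k],3) for k in ("time","tool_pos","ee_rot","width","wrist_force")})
robot.snapshot("side")
for n in ["lever_peg","pot_mouth"]: print(n,[(np.round(d["centre"],3).tolist(),round(d["score"],2)) for d in robot.spot_point(n,"side")[:2]])
f=2.36-2.26/3;print(pegpos(f),pegpos(f+.1),tcp(pegpos(f,0,-.006),tool(-.3+.9*f/2.3)))
E
```

```text
{'time': np.float64(11.1), 'tool_pos': array([0.452, 0.137, 0.378]), 'ee_rot': array([-2.819e+00,  3.000e-03,  3.022e+00]), 'width': np.float64(0.024), 'wrist_force': array([1.375, 5.083, 1.973])}
lever_peg [([0.453, 0.084, 0.198], 0.97)]
pot_mouth [([0.54, 0.059, 0.154], 0.84), ([0.562, 0.099, 0.026], 0.42)]
[0.45114548 0.07789758 0.20497558] [0.4521456  0.08605464 0.1992503 ] [0.45233995 0.13694228 0.37723206]
```

Following well, so I continue.

play_rows(translation=[[0, -0.39, -0.07], [0, -0.4, 0.0], [0, -0.41, -0.01], [0, -0.4, -0.03], [0, -0.4, 0.04], [0, -0.4, 0.03], [0, -0.4, 0.01], [0, -0.39, 0.08]], twist=[[-0.37, 0, 0], [-0.37, 0, 0], [-0.37, 0, 0], [-0.37, 0, 0], [-0.37, 0, 0], [-0.36, 0, 0], [-0.37, 0, 0], [-0.37, 0, 0]], gripper=[-0.49, -0.49, -0.49, -0.49, -0.49, -0.49, -0.49, -0.49])

```text
time: 12.05
tool_pos: [0.437, 0.0131, 0.399]
ee_rot: [-3.109, -0.0, 3.02]
wrist_force: [-0.2, 2.1, 2.0]
width: 0.0241
finger_force: 1.0
```

play_rows(translation=[[0, -0.4, 0.07], [0, -0.39, 0.06], [0, -0.38, 0.12], [0, -0.38, 0.1], [0, -0.38, 0.09], [0, -0.35, 0.15], [0, -0.36, 0.14], [0, 0, 0]], twist=[[-0.37, 0, 0], [-0.37, 0, 0], [-0.37, 0, 0], [-0.37, 0, 0], [-0.36, 0, 0], [-0.37, 0, 0], [-0.37, 0, 0], [0, 0, 0]], gripper=[-0.49, -0.49, -0.49, -0.49, -0.49, -0.49, -0.49, -0.49])

```text
time: 12.85
tool_pos: [0.4242, -0.0893, 0.3603]
ee_rot: [2.918, -0.005, 3.017]
wrist_force: [-0.5, 0.2, -0.8]
width: 0.0241
finger_force: 0.0
```

```bash
python3 - <<'E'
from h import *
o=robot.get_obs(); print({k:np.round(o[k],3) for k in ("time","tool_pos","ee_rot","width","wrist_force")})
for c in ("side","scene"):
  robot.snapshot(c)
  for n in ["lever_peg","pot_mouth"]: print(n,[(np.round(d["centre"],3).tolist(),round(d["score"],2)) for d in robot.spot_point(n,c)[:2]])
for f in (0,.1,.2,.3):print(f,pegpos(f))
T=tool(-.3); P=pegpos(.2,0,-.006)
# retreat along tool axis 50 mm, then to above peg with tips 10mm clear along tilted tool (+.52 tilt = along tangent)
q1=o["tool_pos"]-R.from_euler('xyz',o["ee_rot"]).apply([0,0,.05]); r1=R.from_euler('xyz',o["ee_rot"])
Tp=tool(.3); 
plan([(q1,r1,5),(tcp(P,Tp,.199+.006+.015),Tp,9)])
E
```

```text
{'time': np.float64(12.85), 'tool_pos': array([ 0.424, -0.089,  0.36 ]), 'ee_rot': array([ 2.918, -0.005,  3.017]), 'width': np.float64(0.024), 'wrist_force': array([-0.484,  0.164, -0.816])}
lever_peg [([0.439, -0.045, 0.186], 0.77), ([0.55, 0.128, 0.007], 0.65)]
pot_mouth [([0.53, -0.015, 0.168], 0.74), ([0.44, -0.04, 0.191], 0.34)]
lever_peg []
pot_mouth [([0.533, -0.016, 0.168], 0.55)]
0 [ 0.43411741 -0.06098355  0.17001445]
0.1 [ 0.43477785 -0.05559701  0.17843263]
0.2 [ 0.43553727 -0.04940321  0.18626697]
0.3 [ 0.43638807 -0.04246404  0.19343919]
T [[0.0, -0.01, -0.24], [0.0, -0.01, -0.24], [0.0, -0.01, -0.24], [0.0, -0.01, -0.24], [0.0, -0.01, -0.24], [0.0, 0.31, 0.11], [0.0, 0.31, 0.09], [0.0, 0.32, 0.07]] 
W [[-0.0, 0.01, 0.01], [-0.0, 0.01, 0.01], [-0.0, 0.01, 0.01], [-0.01, 0.01, 0.01], [0.0, 0.01, 0.01], [0.58, -0.01, -0.0], [0.58, -0.0, -0.01], [0.59, -0.01, 0.0]]
T [[0.0, 0.33, 0.05], [0.0, 0.32, 0.03], [0.0, 0.33, 0.01], [0.0, 0.32, -0.0], [0.0, 0.33, -0.03], [0.0, 0.33, -0.04]] 
W [[0.58, -0.0, -0.0], [0.58, -0.01, -0.0], [0.58, -0.01, -0.01], [0.59, -0.0, -0.0], [0.58, -0.01, -0.0], [0.58, -0.01, -0.01]]
max 0.33 0.59 end [0.4377 0.016  0.3964]
```

play_rows(translation=[[0, 0, -0.24], [0, 0, -0.24], [0, 0, -0.24], [0, 0, -0.24], [0, 0, -0.24], [0, 0.31, 0.11], [0, 0.31, 0.09], [0, 0.32, 0.07]], twist=[[0, 0, 0], [0, 0, 0], [0, 0, 0], [0, 0, 0], [0, 0, 0], [0.58, 0, 0], [0.58, 0, 0], [0.59, 0, 0]], gripper=[-0.49, -0.49, -0.49, -0.49, -0.49, -1, -1, -1])

```text
time: 13.95
tool_pos: [0.428, -0.0603, 0.4057]
ee_rot: [3.095, 0.001, 3.018]
wrist_force: [-0.1, -0.7, 0.9]
width: 0.0035
finger_force: 0.0
```

play_rows(translation=[[0, 0.33, 0.05], [0, 0.32, 0.03], [0, 0.33, 0.01], [0, 0.32, 0], [0, 0.33, -0.03], [0, 0.33, -0.04], [0, 0, 0]], twist=[[0.58, 0, 0], [0.58, 0, 0], [0.58, 0, 0], [0.59, 0, 0], [0.58, 0, 0], [0.58, 0, 0], [0, 0, 0]], gripper=[-1, -1, -1, -1, -1, -1, -1])

```text
time: 14.65
tool_pos: [0.4377, 0.0187, 0.3965]
ee_rot: [-2.842, -0.0, 3.022]
wrist_force: [0.7, -0.2, -0.4]
width: 0.0002
finger_force: 0.0
```

```bash
python3 - <<'E'
from h import *
o=robot.get_obs(); print({k:np.round(o[k],3) for k in ("time","tool_pos","ee_rot","width","wrist_force")})
ims=[]
for c in ("side","wrist","scene"):
  im=robot.snapshot(c);ims.append(im)
  for n in ["lever_peg","pot_mouth"]: print(n,[(np.round(d["centre"],3).tolist(),round(d["score"],2)) for d in robot.spot_point(n,c)[:2]])
a=cv2.resize(ims[0][90:250,300:460],(400,400));w=cv2.resize(ims[2][150:310,200:360],(400,400))
cv2.imwrite("pics/p1.png",np.hstack([a,w])[:,:,::-1])
Tp=tool(.3)
pts=[(tcp(pegpos(f,0,-.006),Tp,.205),Tp,n) for f,n in ((.24,3),(.15,3),(.08,3),(.03,4))]
plan(pts)
E
```

```text
{'time': np.float64(14.65), 'tool_pos': array([0.438, 0.019, 0.397]), 'ee_rot': array([-2.842, -0.   ,  3.022]), 'width': np.float64(0.0), 'wrist_force': array([ 0.727, -0.221, -0.426])}
lever_peg [([0.437, -0.045, 0.187], 0.6)]
pot_mouth [([0.53, -0.014, 0.168], 0.56)]
lever_peg [([0.43, -0.053, 0.19], 0.67), ([0.537, 0.015, 0.004], 0.27)]
pot_mouth []
lever_peg [([0.436, -0.045, 0.189], 0.93)]
pot_mouth [([0.533, -0.019, 0.171], 0.89), ([0.53, -0.024, 0.126], 0.3)]
T [[-0.0, 0.01, 0.1], [-0.0, 0.0, 0.1], [-0.0, 0.01, 0.1], [-0.0, -0.03, 0.07], [-0.0, -0.03, 0.06], [-0.0, -0.03, 0.07], [-0.0, -0.02, 0.06], [-0.0, -0.02, 0.05]] 
W [[0.0, 0.0, -0.0], [0.0, 0.0, -0.01], [0.0, 0.0, -0.0], [0.0, 0.0, -0.0], [0.0, 0.0, -0.0], [0.0, 0.0, -0.0], [0.0, 0.0, -0.0], [0.0, 0.0, -0.0]]
T [[-0.0, -0.02, 0.06], [-0.0, -0.01, 0.03], [-0.0, -0.01, 0.03], [-0.0, -0.01, 0.03], [-0.0, -0.0, 0.03]] 
W [[0.0, 0.0, -0.0], [0.0, 0.0, -0.0], [0.0, 0.0, -0.0], [0.0, 0.0, -0.0], [0.0, 0.0, -0.0]]
max 0.1 0.01 end [0.4356 0.0016 0.3683]
```

View pics/p1.png

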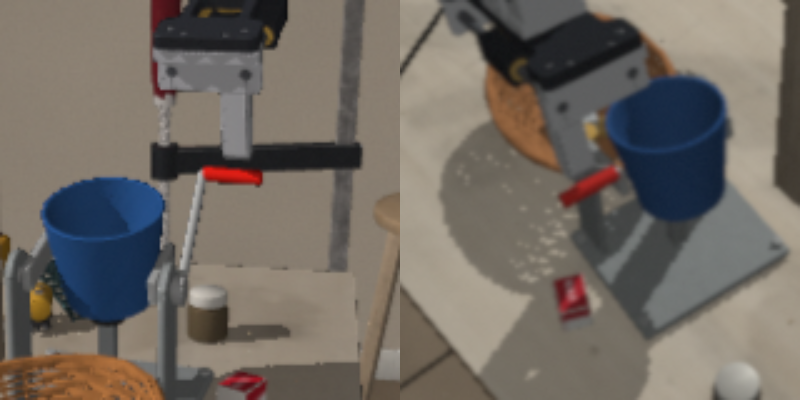

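The closed fingertips are about 15 mm above the peg. I press down in small steps.

play_rows(translation=[[0, 0.01, 0.1], [0, 0, 0.1], [0, 0.01, 0.1], [0, -0.03, 0.07], [0, -0.03, 0.06], [0, -0.03, 0.07]], twist=[[0, 0, 0], [0, 0, 0], [0, 0, 0], [0, 0, 0], [0, 0, 0], [0, 0, 0]], gripper=[-1, -1, -1, -1, -1, -1])

```text
time: 15.7
tool_pos: [0.4365, 0.0086, 0.3785]
ee_rot: [-2.841, 0.001, 3.019]
wrist_force: [-1.1, -1.5, 3.4]
width: 0.0009
finger_force: 1.5
```

play_rows(translation=[[0, -0.02, 0.06], [0, -0.02, 0.05]], twist=[[0, 0, 0], [0, 0, 0]], gripper=[-1, -1])

```text
time: 15.9
tool_pos: [0.4362, 0.0059, 0.3744]
ee_rot: [-2.841, 0.001, 3.019]
wrist_force: [-0.5, -1.3, 3.8]
width: 0.0004
finger_force: 1.3
```

```bash
python3 - <<'E'
from h import *
o=robot.get_obs(); print({k:np.round(o[k],3) for k in ("time","tool_pos","ee_rot","width","wrist_force")})
for c in ("side","scene"):
  robot.snapshot(c)
  for n in ["lever_peg","pot_mouth"]: print(n,[(np.round(d["centre"],3).tolist(),round(d["score"],2)) for d in robot.spot_point(n,c)[:2]])
for f in (0,.05,.1,.15): print(f,pegpos(f),tcp(pegpos(f,0,-.006),tool(.3),.205))
E
```

```text
{'time': np.float64(15.9), 'tool_pos': array([0.436, 0.006, 0.374]), 'ee_rot': array([-2.841e+00,  1.000e-03,  3.019e+00]), 'width': np.float64(0.0), 'wrist_force': array([-0.466, -1.257,  3.833])}
lever_peg [([0.438, -0.052, 0.175], 0.79)]
pot_mouth [([0.528, -0.023, 0.162], 0.75), ([0.528, -0.03, 0.12], 0.51)]
lever_peg [([0.43, -0.058, 0.178], 0.66)]
pot_mouth [([0.533, -0.028, 0.168], 0.58)]
0 [ 0.43411741 -0.06098355  0.17001445] [ 4.35534649e-01 -1.22015342e-04  3.65858429e-01]
0.05 [ 0.43443482 -0.05839475  0.17429139] [0.43585206 0.00246679 0.37013537]
0.1 [ 0.43477785 -0.05559701  0.17843263] [0.43619509 0.00526452 0.37427661]
0.15 [ 0.43514564 -0.05259734  0.18242782] [0.43656287 0.0082642  0.3782718 ]
```

play_rows(translation=[[0, -0.02, 0.05], [0, -0.01, 0.04], [0, -0.01, 0.03]], twist=[[0, 0, 0], [0, 0, 0], [0, 0, 0]], gripper=[-1, -1, -1])

```text
time: 16.5
tool_pos: [0.4358, 0.0033, 0.3701]
ee_rot: [-2.842, 0.0, 3.02]
wrist_force: [0.3, 0.8, 1.5]
width: 0.0006
finger_force: 0.7
```

play_rows(translation=[[0, -0.01, 0.02]], twist=[[0, 0, 0]], gripper=[-1])

```text
time: 16.6
tool_pos: [0.4357, 0.0027, 0.3694]
ee_rot: [-2.842, 0.0, 3.02]
wrist_force: [-0.1, 1.8, 1.8]
width: 0.0006
finger_force: 0.6
```

play_rows(translation=[[0, -0.01, 0.02]], twist=[[0, 0, 0]], gripper=[-1])

```text
time: 16.7
tool_pos: [0.4356, 0.002, 0.3689]
ee_rot: [-2.842, 0.0, 3.02]
wrist_force: [1.1, 1.5, 1.5]
width: 0.0004
finger_force: 0.7
```

play_rows(translation=[[0, -0.01, 0.02]], twist=[[0, 0, 0]], gripper=[-1])

```text
time: 16.8
tool_pos: [0.4355, 0.0013, 0.3683]
ee_rot: [-2.842, 0.0, 3.02]
wrist_force: [0.1, 1.4, 1.5]
width: 0.0005
finger_force: 0.7
```

play_rows(translation=[[0, -0.01, 0.02]], twist=[[0, 0, 0]], gripper=[-1])

```text
time: 16.9
tool_pos: [0.4355, 0.0007, 0.3677]
ee_rot: [-2.842, 0.0, 3.02]
wrist_force: [-0.2, 1.8, 0.6]
width: 0.0008
finger_force: 0.6
```

```bash
python3 - <<'E'
from h import *
o=robot.get_obs(); print({k:np.round(o[k],4) for k in ("time","tool_pos","ee_rot","width","wrist_force")})
ims=[]
for c in ("side","scene"):
  im=robot.snapshot(c);ims.append(im)
  for n in ["lever_peg","pot_mouth"]: print(n,[(np.round(d["centre"],3).tolist(),round(d["score"],2)) for d in robot.spot_point(n,c)[:2]])
a=cv2.resize(ims[0][120:220,330:430],(400,400));w=cv2.resize(ims[1][180:280,230:330],(400,400))
cv2.imwrite("pics/p2.png",np.hstack([a,w])[:,:,::-1])
E
```

```text
{'time': np.float64(16.9), 'tool_pos': array([0.4355, 0.0007, 0.3677]), 'ee_rot': array([-2.8417e+00,  3.0000e-04,  3.0195e+00]), 'width': np.float64(0.0008), 'wrist_force': array([-0.1977,  1.7971,  0.5546])}
lever_peg [([0.437, -0.056, 0.168], 0.85), ([0.547, 0.124, -0.003], 0.57)]
pot_mouth [([0.53, -0.026, 0.159], 0.87)]
lever_peg [([0.434, -0.06, 0.17], 0.97)]
pot_mouth [([0.419, -0.019, -0.001], 0.74), ([0.531, -0.032, 0.162], 0.63)]
```

View pics/p2.png

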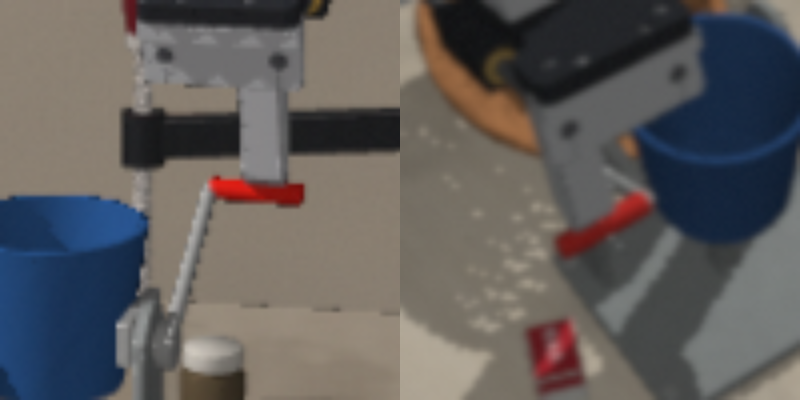

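The tip still sits on the peg's top, with its +y edge in front at (265,185) in the side crop. The pot is nearly upright, so I keep stepping.

play_rows(translation=[[0, -0.01, 0.02]], twist=[[0, 0, 0]], gripper=[-1])

```text
time: 17.3
tool_pos: [0.4354, 0.0001, 0.3672]
ee_rot: [-2.842, 0.0, 3.019]
wrist_force: [0.2, 1.7, 0.6]
width: 0.0007
finger_force: 0.7
```

play_rows(translation=[[0, -0.01, 0.02]], twist=[[0, 0, 0]], gripper=[-1])

```text
time: 17.4
tool_pos: [0.4353, -0.0004, 0.3665]
ee_rot: [-2.842, 0.0, 3.02]
wrist_force: [0.2, 0.9, 1.0]
width: 0.0001
finger_force: 0.7
```

play_rows(translation=[[0, -0.01, 0.02]], twist=[[0, 0, 0]], gripper=[-1])

```text
time: 17.5
tool_pos: [0.4353, -0.0009, 0.3662]
ee_rot: [-2.843, 0.001, 3.02]
wrist_force: [-1.6, 4.6, 5.1]
width: 0.0006
finger_force: 3.1
```

play_rows(translation=[[0, 0, 0]], twist=[[0, 0, 0]], gripper=[-1])

```text
time: 17.6
tool_pos: [0.4352, -0.0008, 0.3663]
ee_rot: [-2.843, 0.001, 3.02]
wrist_force: [-0.3, 4.4, 3.8]
width: 0.0001
finger_force: 2.2
```

play_rows(translation=[[0, 0, 0.01]], twist=[[0, 0, 0]], gripper=[-1])

```text
time: 17.7
tool_pos: [0.4352, -0.0009, 0.3662]
ee_rot: [-2.843, 0.001, 3.02]
wrist_force: [-1.7, 6.1, 7.2]
width: 0.0005
finger_force: 3.9
```

play_rows(translation=[[0, 0, 0.01]], twist=[[0, 0, 0]], gripper=[-1])

```text
time: 17.8
tool_pos: [0.4352, -0.0009, 0.3662]
ee_rot: [-2.843, 0.001, 3.02]
wrist_force: [-2.3, 5.6, 8.0]
width: 0.0004
finger_force: 4.6
```

play_rows(translation=[[0, 0, 0]], twist=[[0, 0, 0]], gripper=[-1])

```text
time: 17.9
tool_pos: [0.4352, -0.0009, 0.3662]
ee_rot: [-2.843, 0.001, 3.02]
wrist_force: [-1.9, 5.5, 7.2]
width: 0.0005
finger_force: 3.9
```

play_rows(translation=[[0, 0, 0.02], [0, 0, 0]], twist=[[0, 0, 0], [0, 0, 0]], gripper=[-1, -1])

```text
time: 18.1
tool_pos: [0.4351, -0.001, 0.3662]
ee_rot: [-2.843, 0.002, 3.02]
wrist_force: [-1.8, 6.3, 10.1]
width: 0.0004
finger_force: 5.3
```

play_rows(translation=[[0, 0, 0.02], [0, 0, 0]], twist=[[0, 0, 0], [0, 0, 0]], gripper=[-1, -1])

```text
time: 18.3
tool_pos: [0.435, -0.0011, 0.3661]
ee_rot: [-2.844, 0.002, 3.02]
wrist_force: [-3.6, 7.4, 12.1]
width: 0.0
finger_force: 6.7
```

play_rows(translation=[[0, 0, 0.01], [0, 0, 0], [0, 0, 0], [0, 0, 0], [0, 0, 0], [0, 0, 0], [0, 0, 0], [0, 0, 0]], twist=[[0, 0, 0], [0, 0, 0], [0, 0, 0], [0, 0, 0], [0, 0, 0], [0, 0, 0], [0, 0, 0], [0, 0, 0]], gripper=[-1, -1, -1, -1, -1, -1, -1, -1])

```text
time: 19.1
tool_pos: [0.4349, -0.0011, 0.3661]
ee_rot: [-2.844, 0.003, 3.02]
wrist_force: [-4.7, 9.3, 13.3]
width: 0.0007
finger_force: 7.4
```

play_rows(translation=[[0, 0, 0], [0, 0, 0], [0, 0, 0], [0, 0, 0], [0, 0, 0], [0, 0, 0], [0, 0, 0], [0, 0, 0]], twist=[[0, 0, 0], [0, 0, 0], [0, 0, 0], [0, 0, 0], [0, 0, 0], [0, 0, 0], [0, 0, 0], [0, 0, 0]], gripper=[-1, -1, -1, -1, -1, -1, -1, -1])

```text
time: 19.9
tool_pos: [0.4349, -0.0011, 0.3661]
ee_rot: [-2.844, 0.003, 3.02]
wrist_force: [-4.5, 8.8, 12.7]
width: 0.0004
finger_force: 7.4
```

Held at about 16 N for 1.6 s. I retreat along the tool axis and check.

play_rows(translation=[[0, 0, -0.05], [0, 0, -0.2], [0, 0, -0.5], [0, 0, -0.6], [0, 0, -0.6], [0, 0, -0.5], [0, 0, 0], [0, 0, 0]], twist=[[0, 0, 0], [0, 0, 0], [0, 0, 0], [0, 0, 0], [0, 0, 0], [0, 0, 0], [0, 0, 0], [0, 0, 0]], gripper=[-1, -1, -1, -1, -1, -1, -1, -1])

```text
time: 20.7
tool_pos: [0.4388, 0.0266, 0.4562]
ee_rot: [-2.841, -0.0, 3.019]
wrist_force: [-0.4, -0.5, -0.2]
width: 0.0004
finger_force: 0.0
```

```bash
python3 - <<'E'
from h import *
o=robot.get_obs(); print({k:np.round(o[k],4) for k in ("time","tool_pos","wrist_force")})
ims=[]
for c in ("side","scene"):
  im=robot.snapshot(c);ims.append(im)
  for n in ["lever_peg","pot_mouth","basket","glue_pot","small_carton","ramp_tank_y_0","slug_0"]: print(n,[(np.round(d["centre"],3).tolist(),round(d["score"],2)) for d in robot.spot_point(n,c)[:3]])
a=cv2.resize(ims[0][130:330,230:430],(400,400));w=cv2.resize(ims[1][120:320,200:400],(400,400))
cv2.imwrite("pics/f.png",np.hstack([a,w])[:,:,::-1])
s0=cv2.imread("pics/side0.png")[:,:,::-1]
for b in ((300,165,380,225),(376,160,410,178)):
  x0,y0,x1,y1=b; t=s0[y0:y1,x0:x1]; r=cv2.matchTemplate(ims[0][y0-8:y1+8,x0-8:x1+8],np.ascontiguousarray(t),cv2.TM_CCOEFF_NORMED); print("shift",np.array(cv2.minMaxLoc(r)[3])-8,r.max())
E
```

```text
{'time': np.float64(20.7), 'tool_pos': array([0.4388, 0.0266, 0.4562]), 'wrist_force': array([-0.3686, -0.4944, -0.1601])}
lever_peg [([0.437, -0.058, 0.166], 0.58)]
pot_mouth [([0.529, -0.024, 0.158], 0.63)]
basket [([0.551, 0.127, -0.002], 0.94)]
glue_pot [([0.626, -0.178, -0.004], 0.2)]
small_carton [([0.421, -0.022, -0.001], 0.66), ([0.535, 0.162, 0.024], 0.27), ([0.534, 0.112, 0.009], 0.25)]
ramp_tank_y_0 [([0.626, -0.178, 0.002], 0.43)]
slug_0 [([0.533, 0.163, 0.022], 0.59), ([0.534, 0.106, 0.012], 0.48), ([0.565, 0.099, 0.026], 0.41)]
lever_peg [([0.432, -0.063, 0.17], 0.86)]
pot_mouth [([0.53, -0.03, 0.162], 0.67)]
basket [([0.548, 0.126, -0.003], 0.87)]
glue_pot [([0.461, -0.177, 0.001], 0.96)]
small_carton [([0.419, -0.021, 0.002], 0.84), ([0.434, -0.059, 0.169], 0.45)]
ramp_tank_y_0 [([0.462, -0.177, 0.003], 0.63), ([0.625, -0.176, 0.002], 0.59)]
slug_0 [([0.563, 0.098, 0.024], 0.5), ([0.533, 0.111, 0.009], 0.4)]
shift [0 0] 0.99974316
shift [0 0] 0.9996984
```

View pics/f.png

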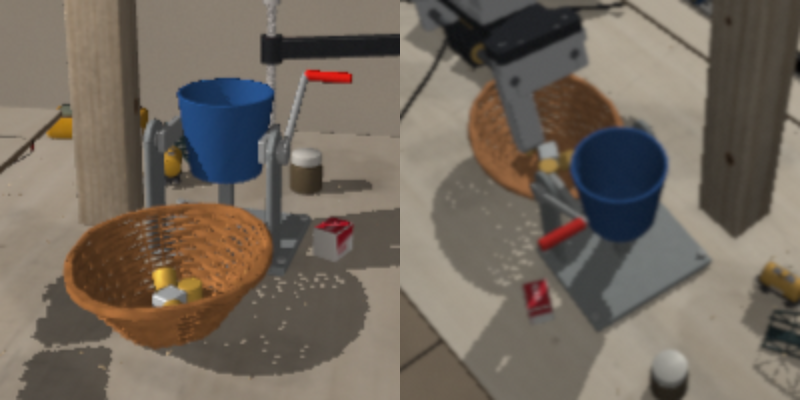

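The pot matches its starting picture with no pixel shift and is empty. The pieces are in the basket at crop (170,285), the bystanders have not moved, and the robot is clear of everything.

```bash
python3 -c "
from bench import robot
print(robot.close_job())"
```

```text
the job is handed in; nothing more can be done
None
```

The job is handed in: all four pieces are in the basket, the empty pot is back on its rest after a steady push of about 16 N, and the jar, carton and tank wagon were left where they stood.

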